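# Offer up the hook-box hasp for its hinge pin

## Robot

A 6-joint arm with a two-finger parallel gripper is mounted at the origin on the work surface. World frame = base frame: x ahead of the robot, y to its left, z up, the work surface at z = 0. Lengths are in m, angles in degrees, forces in N, time in s.
With the tool pointing down it reaches from about 0.35 to 0.875 m from the base axis. Payload 4.2 kg.
Tool frame: the origin (TCP) lies on the centre line of the jaws, within the pads' length; the fingertips stand 14 mm ahead of it and the grasp point (between the pads) lies 5 mm behind it; y points along the fingers, x is the direction in which the jaws open and shut, and the axes are right-handed (so a half turn about y gives the same grasp; the last joint's range is limited). The gripper opens to 85 mm and grips with 20 to 120 N. Pads are 22 mm wide; open, the fingers measure 114 mm over their backs; the gripper's body (76 mm by 85 mm) begins 54 mm behind the grasp point. The pads swing forward as they close: fully open they stand 13 mm farther back than shut.
Start: joints at [84.947, 22.042, 0.453, 0, -68.411, -14.817], TCP at [0.212, 0.588, 0.216] pointing down, gripper open.
Joint ranges: [-179.83, 179.83], [-69.29, 118.12], [-61.27, 80.66], [-181.25, 117.63], [-171.15, -9.14], [-177.46, 177.46]. Speed limits (degrees/s): [159.86, 159.86, 180, 180, 180, 180].

## Interface

Orientations are given as a 3x3 rotation matrix whose columns are the frame's x, y, z axes.
In Python, from bench import r gives the robot as it stands.
- The arm moves only by the tool drive_tool, never from a script. Its argument "moves" is a list of rows, each an object of numbers: "dx", "dy", "dz": the shift along the tool's x, y, z in units of 750 mm (1.0 is 750 mm); "wx", "wy", "wz": the turn, a rotation vector about the tool's x, y, z in units of pi/4 rad (1.0 is pi/4 rad); "jaw": the opening, from 0 (shut) to 1 (fully open). In form: [{"dx": .., "dy": .., "dz": .., "wx": .., "wy": .., "wz": .., "jaw": ..}, ...]. A call has 1 to 10 rows; each row is the pose to reach, as a shift and turn from the pose commanded when the call began, along the tool's axes at that moment; what a row does not reach only later rows make up. A row lasts 1/8 s, in which the tool goes at most 62.5 mm and 10.7 degrees, less where a joint would pass 70% of its speed; a pose out of reach is approached as far as the arm can. A call with a number of a shift or a turn outside -1 to 1 is refused whole. A call with a gripper value outside its range is refused whole. The fingers move at their own pace and stop on an object; "newtons" is the grip in N (left out, the last holds). Time passes only in rows, so rows that repeat a pose let the fingers close. It gives the time, the measured TCP pose, the force and the opening at its end, in the units of the state.
- r.get_obs(): the state, without advancing time (a new reading comes with each control period).
- r.snapshot(name): name is "scene" or "top" or "wrist"; returns a dict with "frame" (400x640x3 uint8, blue, green, red), "vfov" (degrees; the focal length in pixels is half the picture's height over the tangent of half this angle, whatever the lens; pixels are square), "cx", "cy" (the principal point, pixels), "camera_from_world" (4x4, takes a point from world to camera coordinates). Camera axes: x right, y up, looking along -z (the intrinsics and any distortion apply to the point x, -y, -z); pixel columns grow to the right and rows downward; lengths in m; the calibration is good to about 2 mm. The wrist camera is an equidistant fisheye: a pixel r from the principal point sees the ray r / f radians off the axis. A picture is of the moment at which its call begins. There is no depth.
- r.hand_in(): hands the job in, once; it reports no verdict.
Trained networks look in a picture, given as the dict that the camera call returned (one of the last four; its "shot" number tells which), for a name from the list of things; names that differ only in an ending like _2 or _b are one class to them, and where a whole thing is asked for, a point or a joint stands for the part that bears it (a point fixed in the world has none). Each returns a list of dicts, best first, with "conf" (0 to 1); they miss things now and then, are a little off and sometimes report something else, mostly with a low value. They report only what shows in the picture. A call takes as long as a camera call. They do not tell look-alikes from the thing itself.
- r.look_for(picture, name): "xy" ([column, row] in pixels, amid what is visible of it).
The state is a dict: "t": time; "q": joint angles; "qd": joint speeds; "joint_efforts": joint torques, N m; "eef_pos": TCP position; "orientation": TCP orientation; "wrist_force": force on the tool from outside, world axes, zero at the start; "torque": the same for the moment, N m; "opening": finger opening in m.
Only numpy, scipy, OpenCV 4.12 (cv2) and the standard library are available. Lean on these libraries where they do the work, as an engineer would, in place of code of your own. Each camera call takes 0.05 s, during which the arm holds its last target. There are 200 camera calls.

## Task

Lower the lid of the steel hook box until it is fully shut, without slamming it. Then pick up the loose steel hasp strap and bring its single knuckle in between the two knuckles on the front edge of the lid, so that the three holes line up ready for the hinge pin. Finish while still holding the strap there in the gripper, steady, clear of the bench and not forced against the box, and leave everything else on the bench where it lies.

Things in the scene. Friction and masses are not known exactly. Their poses are not given: they have to be found in the camera images.
- box: Green sheet-steel hook box, fixed: 150 (x) x 220 (y) mm, 120 mm high. Origin: centre of its underside, on the bench. x points from its front wall (nearer the robot) to the rear, y along the front, z up; turned by up to 20 degrees. A wire staple sticks out 37 mm from the front wall, 35 mm up; wire handles stick out 15 mm at both sides.
- box_lid (a joint): Angle of the hook box's lid (rad): 0 = shut, grows as the front edge swings up; starts between 0.5 and 1.0. Stiff hinge: the lid stays where it is left and takes about 4 to 7 N to push down on its upper face 80 mm from the hinge. It stops solidly at 0.
- lid_hinge (a point): Middle of the lid's rear hinge axis, 120 mm up; the axis runs along y; axes turn with the lid. The lid is a 3 mm plate (upper face at z = +3 mm), 226 mm wide, reaching 156 mm along -x, with 18 mm lips turned down at front and sides. A steel leaf 3 mm thick, 61 mm wide is riveted on its top, from 117 mm to the front edge; nearer the hinge the top is bare and can be pushed.
- lid_eye (a point): Middle of the 29 mm gap between the lid's two front knuckles (each 16 mm long, 20 mm across, 11 mm hole), on their hole axis, along y. At (-167, 0, 4.5) mm from lid_hinge in the lid's axes: 11 mm in front of the lid's flat front face, 124.5 mm up when shut. Axes turn with the lid, equal to the box's when shut. A knuckle in the gap meets the lid's face 1 mm past the lined-up place.
- hasp: Loose steel hasp strap, 0.2 kg, knuckle away from the robot, turned up to 40 degrees. Channel, edges turned down: 40 mm wide (y), 11.5 mm high, parallel sides from x = -52 to +42 mm; staple slot 12 x 28 mm at x = -32; neck 22 mm wide, then the knuckle at x = +58. Origin: on its underside (bench level), near the centre of mass, a good place to take it across its sides. x to the knuckle, z up.
- hasp_eye (a point): Centre of the strap's single knuckle: 24 mm long along y, 20 mm across, 11 mm hole along y. At (58, 0, 10) mm in the strap's frame, same axes. To be brought onto lid_eye with the two y axes in line.
- pin: Loose L-shaped steel hinge pin, 8 mm thick, 95 mm long, lying on the bench; not to be moved. Origin: middle of its long leg, on the bench.
- hammer_head: Bronze hammer head without handle, 100 x 36 x 36 mm, lying on the bench; not to be moved. Origin: centre of its underside.
- dish: White ceramic dish with slate hooks in it, 120 mm across, 34 mm high; not to be moved. Origin: centre of its underside.
- hook0: Loose stainless slate hook of 4 mm wire, 100 mm long, lying flat; not to be moved. Origin: middle of its shank.
- hook1: Another such loose slate hook; not to be moved.
- hook2: Another such loose slate hook; not to be moved.
Mind the look-alikes: they are no part of the job. Several things have the shape of the hasp; the one meant has the colours described above.

How it is judged:
By the outcome, as a careful person would: the job done as asked, in the order asked, and still so for the second after the job is handed in, while the arm keeps its last pose, push and grip.
It also fails if it takes over 59 s, if anything falls off the work surface, if the arm or the gripper's body presses on something with over 40 N, if the wrist force passes 120 N, or if a joint passes its speed limit or range.

## Working session

There is one attempt and no reset: what is moved stays moved. The work goes in short steps, Python scripts to look and compute and a tool call to move; the robot and the scene stay as the last step left them, time stands still between calls to the robot, and variables do not carry over. Pictures are saved under pics/ and viewed, about 8 in all and at most 12, crops included, and the job is handed in when it is done.

Besides the shell and the picture viewer there is one more tool, called after "Call:" as name([rows], argument=value, ...), one row to a line, values as JSON. drive_tool: Moves the arm, as the interface text tells. Shifts and turns lie within -1 to 1; 1 stands for 750 mm of shift or pi/4 rad of turn. Its arguments: {"type":"object","properties":{"moves":{"type":"array"},"newtons":{"type":"number"}},"required":["moves"]}

```bash
ls; mkdir -p pics
python3 - <<'E'
from bench import r
import cv2,numpy as np
o=r.get_obs();print({k:np.round(v,3).tolist() for k,v in o.items()})
for n in ["scene","top","wrist"]:
    s=r.snapshot(n);cv2.imwrite(f"pics/{n}0.png",s["frame"])
    print(n,s["vfov"],s["cx"],s["cy"],np.round(s["camera_from_world"],4).tolist())
    for k in ["box","lid_eye","hasp","hasp_eye","lid_hinge","pin"]:
        print(k,[(np.round(d["xy"],1).tolist(),round(d["conf"],2)) for d in r.look_for(s,k)[:4]])
E
```

```text
pics
{'t': 0.0, 'q': [84.946, 22.091, 0.38, -0.03, -68.412, -14.814], 'qd': [0.068, 0.09, -0.034, -0.054, -0.009, 0.046], 'joint_efforts': [0.0, -39.229, 18.84, 4.186, -0.005, 0.0], 'eef_pos': [0.212, 0.587, 0.215], 'orientation': [[-0.34, -0.001, 0.94], [-0.94, -0.002, -0.34], [0.002, -1.0, 0.0]], 'wrist_force': [0.414, -0.086, 0.288], 'torque': [0.011, -0.058, -0.034], 'opening': 0.085}
scene 47.96821221046737 327.29122657739174 193.96240276316 [[0.6224, 0.7827, 0.0038, -0.298], [-0.4123, 0.3237, 0.8516, 0.1311], [0.6653, -0.5316, 0.5242, -1.6295], [0.0, 0.0, 0.0, 1.0]]
box [([390.1, 204.7], 0.92)]
lid_eye [([391.7, 184.0], 0.69), ([266.2, 237.2], 0.43)]
hasp [([268.8, 238.2], 0.69), ([214.7, 217.5], 0.67), ([249.0, 275.3], 0.66), ([298.3, 202.8], 0.6)]
hasp_eye [([209.8, 221.7], 0.78), ([296.0, 206.0], 0.59), ([267.2, 237.3], 0.58), ([251.3, 280.1], 0.56)]
lid_hinge [([392.3, 182.3], 0.97)]
pin [([261.0, 317.4], 0.56)]
top 51.88077687570093 327.1804990830559 203.37618583781602 [[-0.0168, -0.9998, 0.0115, -0.0066], [0.9945, -0.0155, 0.1034, -0.5181], [-0.1032, 0.0132, 0.9946, -1.2436], [0.0, 0.0, 0.0, 1.0]]
box [([288.9, 158.0], 0.87)]
lid_eye []
hasp [([418.9, 186.6], 0.92), ([413.0, 274.4], 0.68), ([381.9, 217.8], 0.67), ([338.3, 246.5], 0.65)]
hasp_eye [([339.8, 244.4], 0.88), ([416.4, 185.2], 0.86), ([417.9, 274.7], 0.55), ([382.8, 218.1], 0.43)]
lid_hinge [([289.0, 152.1], 0.79)]
pin [([290.2, 151.9], 0.75), ([439.0, 142.5], 0.43)]
wrist 65.70646984690485 317.7032638197657 198.5342031075466 [[-0.3399, -0.9405, 0.0005, 0.6243], [0.9074, -0.3281, -0.2627, 0.0351], [0.2473, -0.0888, 0.9649, -0.3781], [0.0, 0.0, 0.0, 1.0]]
box []
lid_eye []
hasp []
hasp_eye []
lid_hinge []
pin []
```

Run:
```python
import cv2
a=cv2.imread("pics/top0.png")[80:360,170:520];cv2.imwrite("pics/top0c.png",cv2.resize(a,None,fx=2.1,fy=2.1,interpolation=3))
a=cv2.imread("pics/scene0.png")[80:380,130:530];cv2.imwrite("pics/scene0c.png",cv2.resize(a,None,fx=2,fy=2,interpolation=3))
```

```text
(no output)
```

View pics/top0c.png

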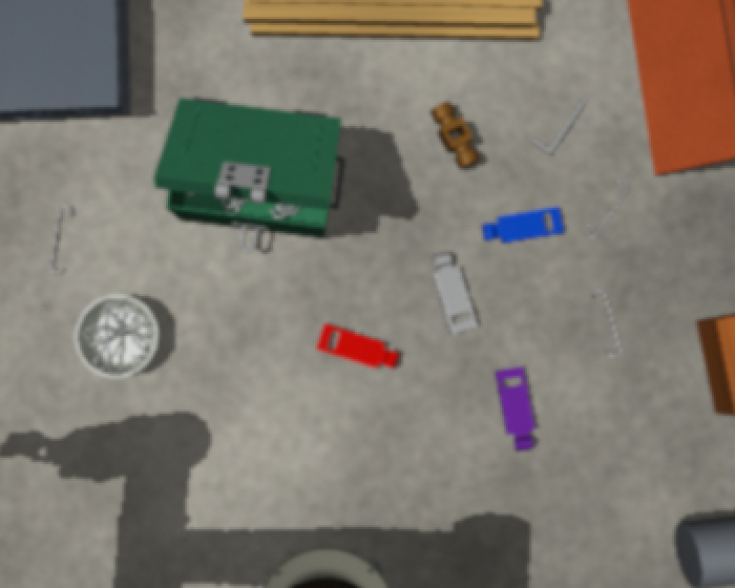

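View pics/scene0c.png

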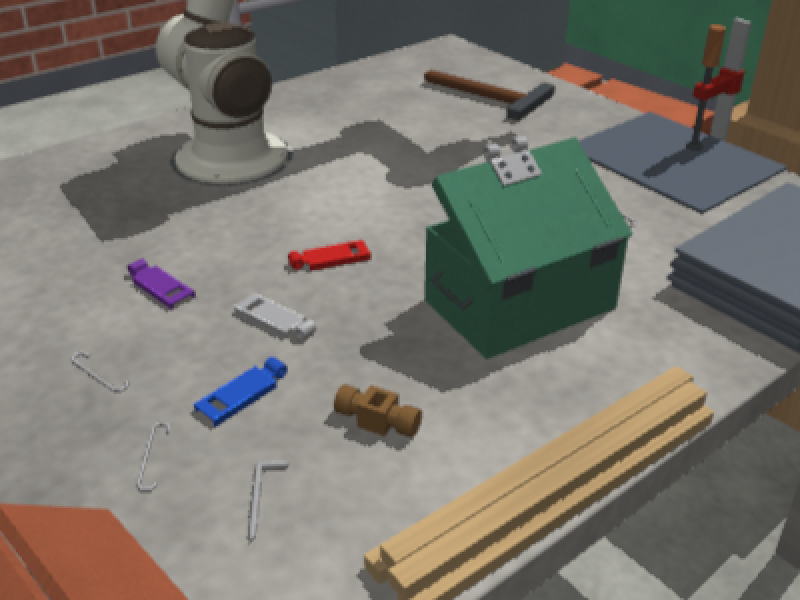

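```bash
cat > h.py <<'E'
import numpy as np, pickle
from scipy.optimize import least_squares
from scipy.spatial.transform import Rotation as Rn
def proj(s,P):
    P=np.atleast_2d(P);T=np.array(s["camera_from_world"]);c=P@T[:3,:3].T+T[:3,3]
    f=200/np.tan(np.radians(s["vfov"]/2));x,y,z=c[:,0],-c[:,1],-c[:,2]
    if s.get("fish"):
        rr=np.hypot(x,y);k=f*np.arctan2(rr,z)/rr
    else: k=f/z
    return np.c_[s["cx"]+k*x,s["cy"]+k*y]
def place(P,x,y,z,yaw):
    c,s=np.cos(yaw),np.sin(yaw);P=np.atleast_2d(P)
    return np.c_[x+c*P[:,0]-s*P[:,1],y+s*P[:,0]+c*P[:,1],z+P[:,2]]
def lid(P,th):  # lid frame->box frame, front rises with th
    P=np.atleast_2d(P);c,s=np.cos(th),np.sin(th)
    return np.c_[.075+c*P[:,0]+s*P[:,2],P[:,1],.12-s*P[:,0]+c*P[:,2]]
E
python3 - <<'E'
from h import *
from bench import r
S={n:r.snapshot(n) for n in("scene","top")}
top=lambda u:(np.array(u)/2.1+[170,80]); sc=lambda u:(np.array(u)/2+[130,80])
m=1e-3
L=[("top",(0,113,3),(180,100)),("top",(0,-113,3),(340,118)),("top",(-156,113,0),(156,186)),("top",(-156,-113,0),(338,192)),
("scene",(0,-113,3),(490,283)),("scene",(0,113,3),(630,232)),("scene",(-156,-113,0),(435,182)),("scene",(-156,113,0),(575,140)),
("scene",(-167,-22.5,4.5),(493,146)),("scene",(-167,22.5,4.5),(520,141)),("top",(-167,-22.5,4.5),(262,194)),("top",(-167,22.5,4.5),(221,189))]
B=[("scene",(75,-110,0),(488,357)),("scene",(75,110,0),(617,307)),("scene",(-75,-110,0),(427,300))]
cv=lambda n,u: top(u) if n=="top" else sc(u)
def res(p):
    o=[]
    for n,P,u in L:o.append(proj(S[n],place(lid(np.array(P)*m,p[3]),p[0],p[1],0,p[2]))[0]-cv(n,u))
    for n,P,u in B:o.append(proj(S[n],place(np.array(P)*m,p[0],p[1],0,p[2]))[0]-cv(n,u))
    return np.ravel(o)
q=least_squares(res,[.6,.1,0,.7],loss="soft_l1");print("box",q.x.round(4),np.degrees(q.x[2]),res(q.x).reshape(-1,2).round(1).tolist())
b=q.x
H=[("top",(58,0,15),(444,260)),("top",(-32,0,11),(460,320)),("top",(0,0,11),(455,297)),("scene",(58,0,15),(308,328)),("scene",(-32,0,11),(251,302))]
def rh(p): return np.ravel([proj(S[n],place(np.array(P)*m,p[0],p[1],p[3],p[2]))[0]-cv(n,u) for n,P,u in H])
q=least_squares(rh,[.5,-.1,0,0]);print("hasp",q.x.round(4),np.degrees(q.x[2]),rh(q.x).reshape(-1,2).round(1).tolist())
for a in(b[3],0):
  print("eye,push75", place(lid(np.array([(-167,0,4.5),(-80,0,3),(-105,0,3)])*m,a),b[0],b[1],0,b[2]).round(4).tolist())
E
```

```text
box [ 0.644   0.0901 -0.1259  0.6156] -7.216107184170374 [[-0.8, -0.6], [0.3, -0.7], [-0.9, -4.0], [-3.2, 2.4], [1.1, -0.0], [0.6, -0.1], [-0.1, -3.7], [-1.0, -2.8], [-1.2, 1.4], [-1.0, 0.0], [-1.3, -0.6], [1.2, -0.1], [-0.3, 1.6], [-0.4, 0.0], [-1.7, 0.2]]
hasp [ 0.4596 -0.1983  0.2841 -0.001 ] 16.275391604913978 [[-0.8, -0.0], [0.3, -1.0], [-0.5, 0.1], [-2.2, -1.2], [1.1, 1.1]]
eye,push75 [[0.5858, 0.0974, 0.2201], [0.6554, 0.0886, 0.1686], [0.6351, 0.0912, 0.1831]]
eye,push75 [[0.5528, 0.1016, 0.1245], [0.6391, 0.0907, 0.123], [0.6143, 0.0938, 0.123]]
```

```bash
cat >> h.py <<'E'
def down(yaw):  # tool x at heading yaw(deg), tool y down
    a=np.radians(yaw);x=np.array([np.cos(a),np.sin(a),0]);y=np.array([0,0,-1.]);return np.c_[x,y,np.cross(x,y)]
def go(o,p,R):
    A=np.array(o["orientation"]);d=A.T@(np.array(p)-o["eef_pos"])/.75;w=Rn.from_matrix(A.T@R).as_rotvec()/(np.pi/4)
    print("d",d.round(4).tolist(),"w",w.round(4).tolist())
E
python3 - <<'E'
from h import *
from bench import r
o=r.get_obs();go(o,[.645,.09,.30],down(-97.2));go(o,[.45,.35,.30],down(-97.2))
E
```

```text
d [0.4281, -0.1119, 0.7681] w [0.0, -0.2816, -0.0]
d [0.1905, -0.1118, 0.4057] w [0.0, -0.2816, -0.0]
```

Call:
drive_tool([
  {"dx": 0.05,"dy": -0.11,"dz": 0.1,"wy": -0.28,"jaw": 0},
  {"dx": 0.1,"dy": -0.11,"dz": 0.2,"wy": -0.28,"jaw": 0},
  {"dx": 0.19,"dy": -0.11,"dz": 0.4,"wy": -0.28,"jaw": 0},
  {"dx": 0.428,"dy": -0.112,"dz": 0.768,"wy": -0.28,"jaw": 0},
  {"dx": 0.428,"dy": -0.112,"dz": 0.768,"wy": -0.28,"jaw": 0},
  {"dx": 0.428,"dy": -0.112,"dz": 0.768,"wy": -0.28,"jaw": 0},
  {"dx": 0.428,"dy": -0.112,"dz": 0.768,"wy": -0.28,"jaw": 0},
  {"dx": 0.428,"dy": -0.112,"dz": 0.768,"wy": -0.28,"jaw": 0},
  {"dx": 0.428,"dy": -0.112,"dz": 0.768,"wy": -0.28,"jaw": 0},
  {"dx": 0.428,"dy": -0.112,"dz": 0.768,"wy": -0.28,"jaw": 0},
])

```text
invalid input at $.moves[0]: expected keys dx, dy, dz, wx, wy, wz, jaw
```

Call:
drive_tool([
  {"dx": 0,"dy": 0,"dz": 0,"jaw": 0},
])

```text
invalid input at $.moves[0]: expected keys dx, dy, dz, wx, wy, wz, jaw
```

Run:
```python
from h import *
from bench import r
import cv2
o=r.get_obs();print(o["t"],o["eef_pos"],o["q"]);go(o,[.645,.09,.30],down(-97.2))
s=r.snapshot("wrist");w=s["frame"]
t=r.snapshot("scene")["frame"][60:260,260:480]
cv2.imwrite("pics/w1.png",np.vstack([w[:, :],cv2.resize(t,(220,200))[:0].reshape(0,220,3) if 0 else np.zeros((0,640,3),np.uint8)]))
```

```text
1.15 [0.21239788 0.58777174 0.21612254] [ 8.49462446e+01  2.20398761e+01  4.51736732e-01 -9.51849271e-04
 -6.84106977e+01 -1.48170552e+01]
d [0.4281, -0.1119, 0.7681] w [0.0, -0.2816, -0.0]
```

Call:
drive_tool([
  {"dx": 0.05,"dy": -0.11,"dz": 0.1,"wx": 0,"wy": -0.28,"wz": 0,"jaw": 0},
  {"dx": 0.1,"dy": -0.11,"dz": 0.2,"wx": 0,"wy": -0.28,"wz": 0,"jaw": 0},
  {"dx": 0.19,"dy": -0.11,"dz": 0.4,"wx": 0,"wy": -0.28,"wz": 0,"jaw": 0},
  {"dx": 0.428,"dy": -0.112,"dz": 0.768,"wx": 0,"wy": -0.28,"wz": 0,"jaw": 0},
  {"dx": 0.428,"dy": -0.112,"dz": 0.768,"wx": 0,"wy": -0.28,"wz": 0,"jaw": 0},
  {"dx": 0.428,"dy": -0.112,"dz": 0.768,"wx": 0,"wy": -0.28,"wz": 0,"jaw": 0},
  {"dx": 0.428,"dy": -0.112,"dz": 0.768,"wx": 0,"wy": -0.28,"wz": 0,"jaw": 0},
  {"dx": 0.428,"dy": -0.112,"dz": 0.768,"wx": 0,"wy": -0.28,"wz": 0,"jaw": 0},
  {"dx": 0.428,"dy": -0.112,"dz": 0.768,"wx": 0,"wy": -0.28,"wz": 0,"jaw": 0},
  {"dx": 0.428,"dy": -0.112,"dz": 0.768,"wx": 0,"wy": -0.28,"wz": 0,"jaw": 0},
])

```text
t: 2.5
eef_pos: [0.6101, 0.1314, 0.2986]
orientation: [[-0.126, 0.001, 0.992], [-0.992, 0.0, -0.126], [-0.0, -1.0, 0.0]]
wrist_force: [0.4, 0.7, 0.2]
opening: -0.0003
```

Call:
drive_tool([
  {"dx": 0,"dy": 0,"dz": 0,"wx": 0,"wy": 0,"wz": 0,"jaw": 0},
  {"dx": 0,"dy": 0,"dz": 0,"wx": 0,"wy": 0,"wz": 0,"jaw": 0},
])

```text
t: 2.75
eef_pos: [0.609, 0.1328, 0.298]
orientation: [[-0.127, -0.001, 0.992], [-0.992, -0.0, -0.127], [0.0, -1.0, -0.001]]
wrist_force: [-1.0, 0.2, -0.1]
opening: -0.0001
```

Run:
```python
from h import *
from bench import r
import cv2
o=r.get_obs();go(o,[.642,.0905,.26],down(-97.2))
s=r.snapshot("wrist");cv2.imwrite("pics/w1.png",s["frame"])
```

```text
d [0.0503, 0.0506, 0.0509] w [0.0008, -0.0027, 0.0001]
```

View pics/w1.png

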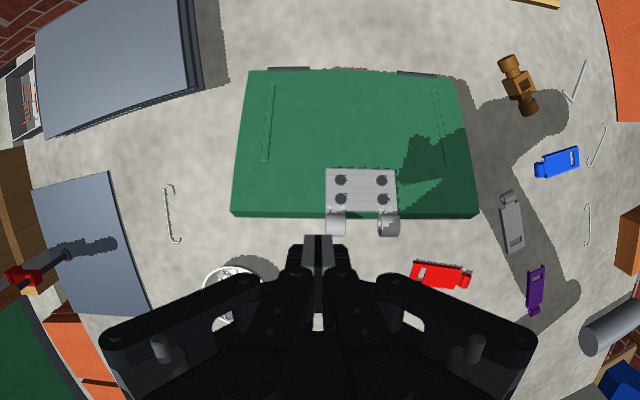

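Call:
drive_tool([
  {"dx": 0.05,"dy": 0,"dz": 0.051,"wx": 0,"wy": 0,"wz": 0,"jaw": 0},
  {"dx": 0.05,"dy": 0.05,"dz": 0.051,"wx": 0,"wy": 0,"wz": 0,"jaw": 0},
  {"dx": 0.05,"dy": 0.1,"dz": 0.051,"wx": 0,"wy": 0,"wz": 0,"jaw": 0},
  {"dx": 0.05,"dy": 0.11,"dz": 0.051,"wx": 0,"wy": 0,"wz": 0,"jaw": 0},
  {"dx": 0.05,"dy": 0.12,"dz": 0.051,"wx": 0,"wy": 0,"wz": 0,"jaw": 0},
])

```text
t: 3.42
eef_pos: [0.6428, 0.0922, 0.2097]
orientation: [[-0.124, 0.003, 0.992], [-0.992, 0.0, -0.124], [-0.001, -1.0, 0.003]]
wrist_force: [0.6, 0.0, 1.1]
opening: -0.0
```

Call:
drive_tool([
  {"dx": 0,"dy": 0.008,"dz": 0,"wx": 0,"wy": 0,"wz": 0,"jaw": 0},
  {"dx": 0,"dy": 0.016,"dz": 0,"wx": 0,"wy": 0,"wz": 0,"jaw": 0},
  {"dx": 0,"dy": 0.024,"dz": 0,"wx": 0,"wy": 0,"wz": 0,"jaw": 0},
  {"dx": 0,"dy": 0.032,"dz": 0,"wx": 0,"wy": 0,"wz": 0,"jaw": 0},
  {"dx": 0,"dy": 0.039,"dz": 0,"wx": 0,"wy": 0,"wz": 0,"jaw": 0},
  {"dx": 0,"dy": 0.045,"dz": 0,"wx": 0,"wy": 0,"wz": 0,"jaw": 0},
])

```text
t: 4.18
eef_pos: [0.6422, 0.091, 0.1741]
orientation: [[-0.127, -0.0, 0.992], [-0.992, -0.0, -0.127], [0.0, -1.0, -0.0]]
wrist_force: [0.7, 0.0, -0.1]
opening: -0.0002
```

Run:
```python
from h import *
from bench import r
import cv2
s=r.snapshot("scene");w=r.snapshot("wrist")
a=cv2.resize(s["frame"][90:270,320:470],None,fx=2.5,fy=2.5,interpolation=3);b=cv2.resize(w["frame"][30:300,180:540],(420,315))
c=np.zeros((450,800,3),np.uint8);c[:,:375]=a;c[:315,377:797]=b;cv2.imwrite("pics/c2.png",c)
print(r.get_obs()["wrist_force"],r.get_obs()["eef_pos"])
```

```text
[0.35989544 0.52913988 0.04343899] [0.64188692 0.09095964 0.17379269]
```

View pics/c2.png

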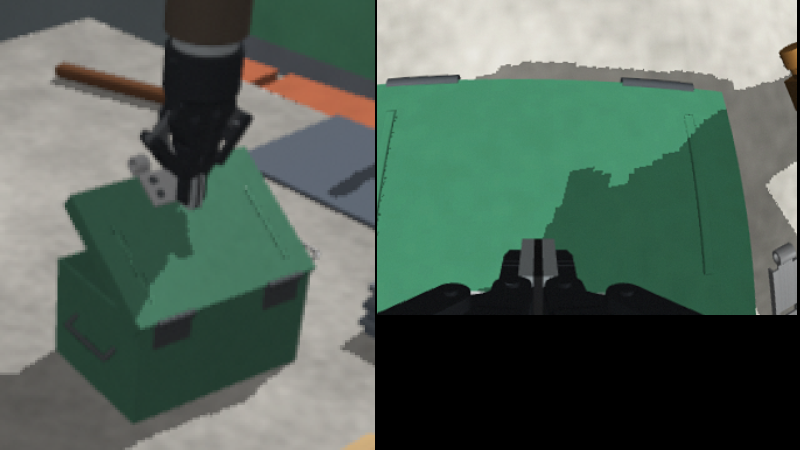

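Run:
```python
from h import *
from bench import r
import cv2
S={n:r.snapshot(n) for n in("scene","top")};w=r.snapshot("wrist");o=r.get_obs()
def T(R,p):
    M=np.eye(4);M[:3,:3]=R;M[:3,3]=p;return M
C=np.array(w["camera_from_world"])@T(o["orientation"],o["eef_pos"]);np.save("cam_tool.npy",C);print(C.round(4).tolist())
w1=dict(w);w1["fish"]=1;w1["camera_from_world"]=C@np.linalg.inv(T(down(-97.25),[.609,.1328,.298]));S["w1"]=w1
w["fish"]=1;print("tip px: along y 0,14", proj(w,np.array([np.array(o["eef_pos"])+[0,0,-d] for d in(0,.014)])).round(1).tolist())
m=1e-3
cv={"top":lambda u:np.array(u)/2.1+[170,80],"scene":lambda u:np.array(u)/2+[130,80],"w1":np.array}
L=[("top",(0,113,3),(180,100)),("top",(0,-113,3),(340,118)),
("scene",(0,-113,3),(490,283)),("scene",(0,113,3),(630,232)),("scene",(-156,-113,3),(435,179)),("scene",(-156,113,3),(575,138)),
("scene",(-167,-22.5,4.5),(493,146)),("scene",(-167,22.5,4.5),(520,141)),("top",(-167,-22.5,4.5),(262,194)),("top",(-167,22.5,4.5),(221,189)),
("w1",(-117,30.5,6),(327,169)),("w1",(-117,-30.5,6),(396,171)),("w1",(-156,113,3),(231,208)),("w1",(-156,-113,3),(479,212)),("w1",(0,113,3),(249,71)),("w1",(0,-113,3),(462,79))]
B=[("scene",(75,-110,0),(488,357)),("scene",(75,110,0),(617,307)),("scene",(-75,-110,0),(427,300))]
def res(p):
    o=[]
    for n,P,u in L:o.append(proj(S[n],place(lid(np.array(P)*m,p[3]),p[0],p[1],0,p[2]))[0]-cv[n](u))
    for n,P,u in B:o.append(proj(S[n],place(np.array(P)*m,p[0],p[1],0,p[2]))[0]-cv[n](u))
    return np.ravel(o)
q=least_squares(res,[.6,.1,0,.7],loss="soft_l1");b=q.x;print("box",b.round(4),np.degrees(b[2]),res(b).reshape(-1,2).round(1).tolist())
for a in(b[3],0):
  print(place(lid(np.array([(-167,0,4.5),(-80,0,3),(-105,0,3)])*m,a),b[0],b[1],0,b[2]).round(4).tolist())
```

```text
[[1.0, -0.0008, -0.0, -0.0003], [0.0002, 0.2631, 0.9648, -0.0217], [-0.0007, -0.9648, 0.2631, -0.169], [0.0, 0.0, 0.0, 1.0]]
tip px: along y 0,14 [[317.1, 238.0], [317.1, 229.0]]
box [ 0.643   0.0893 -0.1403  0.5946] -8.03932192725486 [[-0.1, -0.7], [0.9, 0.3], [-0.2, -0.4], [0.2, 0.2], [-0.7, -2.5], [-0.9, -1.6], [-2.0, 1.9], [-1.7, 0.6], [-1.4, 0.8], [1.2, 1.1], [-0.5, -1.6], [-0.7, -2.0], [-1.5, 2.1], [2.3, 0.4], [0.1, -0.9], [-9.0, -0.2], [-1.5, 1.3], [-0.8, 0.4], [-2.1, -0.3]]
[[0.5828, 0.0978, 0.2173], [0.6533, 0.0879, 0.1673], [0.6328, 0.0908, 0.1813]]
[[0.5519, 0.1022, 0.1245], [0.6381, 0.09, 0.123], [0.6133, 0.0935, 0.123]]
```

Call:
drive_tool([
  {"dx": 0,"dy": 0.005,"dz": 0,"wx": 0,"wy": 0,"wz": 0,"jaw": 0},
  {"dx": 0,"dy": 0.01,"dz": 0,"wx": 0,"wy": 0,"wz": 0,"jaw": 0},
  {"dx": 0,"dy": 0.014,"dz": 0,"wx": 0,"wy": 0,"wz": 0,"jaw": 0},
])

```text
t: 4.8
eef_pos: [0.6425, 0.091, 0.1643]
orientation: [[-0.126, 0.001, 0.992], [-0.992, -0.0, -0.126], [0.0, -1.0, 0.001]]
wrist_force: [-0.6, -0.5, 4.2]
opening: -0.0001
```

Call:
drive_tool([
  {"dx": 0,"dy": 0.005,"dz": 0,"wx": 0,"wy": 0,"wz": 0,"jaw": 0},
  {"dx": 0,"dy": 0.01,"dz": 0,"wx": 0,"wy": 0,"wz": 0,"jaw": 0},
  {"dx": 0,"dy": 0.015,"dz": 0,"wx": 0,"wy": 0,"wz": 0,"jaw": 0},
  {"dx": 0,"dy": 0.02,"dz": 0,"wx": 0,"wy": 0,"wz": 0,"jaw": 0},
  {"dx": 0,"dy": 0.024,"dz": 0,"wx": 0,"wy": 0,"wz": 0,"jaw": 0},
  {"dx": 0,"dy": 0.028,"dz": 0,"wx": 0,"wy": 0,"wz": 0,"jaw": 0},
])

```text
t: 5.55
eef_pos: [0.642, 0.091, 0.1427]
orientation: [[-0.127, -0.001, 0.992], [-0.992, -0.0, -0.127], [0.0, -1.0, -0.001]]
wrist_force: [-1.1, -1.0, 4.8]
opening: -0.0001
```

Call:
drive_tool([
  {"dx": 0,"dy": 0.003,"dz": 0,"wx": 0,"wy": 0,"wz": 0,"jaw": 0},
  {"dx": 0,"dy": 0.006,"dz": 0,"wx": 0,"wy": 0,"wz": 0,"jaw": 0},
  {"dx": 0,"dy": 0.008,"dz": 0,"wx": 0,"wy": 0,"wz": 0,"jaw": 0},
])

```text
t: 5.92
eef_pos: [0.642, 0.091, 0.1368]
orientation: [[-0.127, -0.001, 0.992], [-0.992, -0.0, -0.127], [0.0, -1.0, -0.001]]
wrist_force: [-1.4, -0.4, 4.2]
opening: -0.0003
```

Call:
drive_tool([
  {"dx": 0,"dy": 0.002,"dz": 0,"wx": 0,"wy": 0,"wz": 0,"jaw": 0},
  {"dx": 0,"dy": 0.004,"dz": 0,"wx": 0,"wy": 0,"wz": 0,"jaw": 0},
  {"dx": 0,"dy": 0.005,"dz": 0,"wx": 0,"wy": 0,"wz": 0,"jaw": 0},
])

```text
t: 6.3
eef_pos: [0.642, 0.0911, 0.1331]
orientation: [[-0.127, -0.0, 0.992], [-0.992, -0.0, -0.127], [0.0, -1.0, -0.0]]
wrist_force: [-0.4, 0.6, 3.5]
opening: -0.0
```

Call:
drive_tool([
  {"dx": 0,"dy": 0.002,"dz": 0,"wx": 0,"wy": 0,"wz": 0,"jaw": 0},
  {"dx": 0,"dy": 0.004,"dz": 0,"wx": 0,"wy": 0,"wz": 0,"jaw": 0},
  {"dx": 0,"dy": 0.004,"dz": 0,"wx": 0,"wy": 0,"wz": 0,"jaw": 0},
])

```text
t: 6.68
eef_pos: [0.642, 0.0911, 0.1299]
orientation: [[-0.127, -0.001, 0.992], [-0.992, -0.0, -0.127], [0.0, -1.0, -0.001]]
wrist_force: [-0.6, 0.6, 2.8]
opening: -0.0
```

Call:
drive_tool([
  {"dx": 0,"dy": 0.002,"dz": 0,"wx": 0,"wy": 0,"wz": 0,"jaw": 0},
  {"dx": 0,"dy": 0.004,"dz": 0,"wx": 0,"wy": 0,"wz": 0,"jaw": 0},
  {"dx": 0,"dy": 0.004,"dz": 0,"wx": 0,"wy": 0,"wz": 0,"jaw": 0},
])

```text
t: 7.05
eef_pos: [0.6421, 0.091, 0.127]
orientation: [[-0.127, -0.0, 0.992], [-0.992, -0.0, -0.127], [0.0, -1.0, -0.0]]
wrist_force: [-1.1, -0.1, 2.3]
opening: -0.0
```

Call:
drive_tool([
  {"dx": 0,"dy": 0.002,"dz": 0,"wx": 0,"wy": 0,"wz": 0,"jaw": 0},
  {"dx": 0,"dy": 0.003,"dz": 0,"wx": 0,"wy": 0,"wz": 0,"jaw": 0},
  {"dx": 0,"dy": 0.003,"dz": 0,"wx": 0,"wy": 0,"wz": 0,"jaw": 0},
])

```text
t: 7.42
eef_pos: [0.6422, 0.091, 0.1249]
orientation: [[-0.127, -0.0, 0.992], [-0.992, -0.0, -0.127], [0.0, -1.0, -0.0]]
wrist_force: [-1.8, -0.7, 2.7]
opening: 0.0
```

Run:
```python
from h import *
from bench import r
import cv2
s=r.snapshot("scene");w=r.snapshot("wrist")
a=cv2.resize(s["frame"][90:270,320:470],None,fx=2.5,fy=2.5,interpolation=3);b=cv2.resize(w["frame"][30:300,180:540],(420,315))
c=np.zeros((450,800,3),np.uint8);c[:,:375]=a;c[:315,377:797]=b;cv2.imwrite("pics/c3.png",c)
```

```text
(no output)
```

View pics/c3.png

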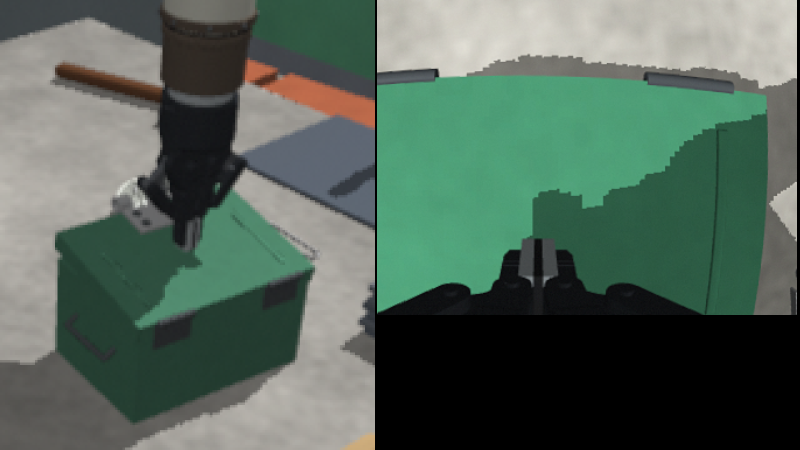

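Call:
drive_tool([
  {"dx": 0,"dy": 0.002,"dz": 0,"wx": 0,"wy": 0,"wz": 0,"jaw": 0},
  {"dx": 0,"dy": 0.004,"dz": 0,"wx": 0,"wy": 0,"wz": 0,"jaw": 0},
  {"dx": 0,"dy": 0.006,"dz": 0,"wx": 0,"wy": 0,"wz": 0,"jaw": 0},
])

```text
t: 7.9
eef_pos: [0.6422, 0.0911, 0.1205]
orientation: [[-0.127, -0.0, 0.992], [-0.992, 0.0, -0.127], [-0.0, -1.0, -0.0]]
wrist_force: [-2.0, 0.1, 4.1]
opening: -0.0002
```

Run:
```python
from h import *
from bench import r
s=r.snapshot("scene")
for a in (0,.05,.1,.15,.2,.25): print(a,proj(s,place(lid(np.array([(-.156,-.113,.003),(-.156,.113,.003),(-.156,-.113,-.015)]),a),.643,.0893,0,-.135)).round(1).tolist())
f=s["frame"].astype(int);print(r.get_obs()["wrist_force"])
print("col343-345 rows",[(y,f[y,344].tolist()) for y in range(176,200,2)])
```

```text
0 [[340.1, 191.6], [406.6, 170.9], [340.0, 197.3]]
0.05 [[340.2, 189.1], [407.0, 168.6], [339.9, 194.8]]
0.1 [[340.4, 186.7], [407.4, 166.3], [339.9, 192.2]]
0.15 [[340.7, 184.4], [407.9, 164.1], [340.0, 189.7]]
0.2 [[341.1, 182.1], [408.5, 161.9], [340.2, 187.3]]
0.25 [[341.5, 179.9], [409.2, 159.8], [340.5, 185.0]]
[-1.70828429  0.44547896  2.33197286]
col343-345 rows [(176, [161, 167, 170]), (178, [163, 169, 172]), (180, [151, 157, 160]), (182, [154, 160, 163]), (184, [115, 124, 116]), (186, [61, 77, 45]), (188, [51, 65, 37]), (190, [50, 62, 36]), (192, [50, 63, 37]), (194, [51, 63, 37]), (196, [49, 63, 37]), (198, [49, 62, 36])]
```

Call:
drive_tool([
  {"dx": 0,"dy": 0.002,"dz": 0,"wx": 0,"wy": 0,"wz": 0,"jaw": 0},
  {"dx": 0,"dy": 0.004,"dz": 0,"wx": 0,"wy": 0,"wz": 0,"jaw": 0},
  {"dx": 0,"dy": 0.006,"dz": 0,"wx": 0,"wy": 0,"wz": 0,"jaw": 0},
])

```text
t: 8.32
eef_pos: [0.6421, 0.0911, 0.1159]
orientation: [[-0.127, -0.0, 0.992], [-0.992, -0.0, -0.127], [0.0, -1.0, -0.0]]
wrist_force: [-1.1, 1.0, 2.3]
opening: 0.0
```

Run:
```python
from h import *
from bench import r
s=r.snapshot("scene");w=r.snapshot("wrist");w["fish"]=1;o=r.get_obs()
f=s["frame"].astype(int);print(o["wrist_force"])
for c in(342,344,400,404):
    d=[f[y,c,2]-f[y,c,1] for y in range(150,200)];print(c,next((y+150 for y,v in enumerate(d) if v<-12),None))
p=np.array(o["eef_pos"]);A=np.array(o["orientation"])
for d in(-.01,0,.014): print(d,proj(w,np.array([p+A@[0,d,z] for z in(0,.011)])).round(1).tolist())
```

```text
[-1.12631723 -0.22893458  2.06800014]
342 188
344 187
400 180
404 175
-0.01 [[317.1, 245.3], [317.1, 225.5]]
0 [[317.1, 238.0], [317.1, 219.1]]
0.014 [[317.1, 228.9], [317.1, 211.2]]
```

Run:
```python
from h import *
from bench import r
import cv2
s=r.snapshot("scene");t=r.snapshot("top");cv2.imwrite("pics/s4.png",cv2.resize(s["frame"][90:250,330:450],(600,800))[:600])
for z in(.10,.11,.12,.13,.14,.15):print(z,proj(s,[[.6422,.091,z]]).round(1).tolist())
a=cv2.resize(s["frame"][130:210,340:440],(750,600),interpolation=3);cv2.imwrite("pics/s4.png",a)
```

```text
0.1 [[392.3, 201.1]]
0.11 [[392.6, 197.9]]
0.12 [[392.9, 194.7]]
0.13 [[393.2, 191.5]]
0.14 [[393.5, 188.2]]
0.15 [[393.8, 184.9]]
```

View pics/s4.png

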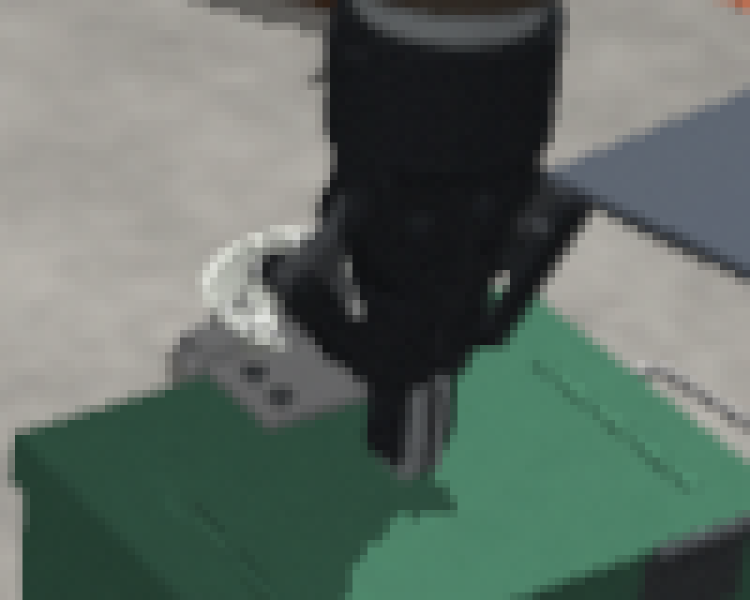

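Call:
drive_tool([
  {"dx": 0,"dy": 0.002,"dz": 0,"wx": 0,"wy": 0,"wz": 0,"jaw": 0},
  {"dx": 0,"dy": 0.004,"dz": 0,"wx": 0,"wy": 0,"wz": 0,"jaw": 0},
  {"dx": 0,"dy": 0.006,"dz": 0,"wx": 0,"wy": 0,"wz": 0,"jaw": 0},
])

```text
t: 8.9
eef_pos: [0.6421, 0.0911, 0.1115]
orientation: [[-0.127, -0.0, 0.992], [-0.992, -0.0, -0.127], [0.0, -1.0, -0.0]]
wrist_force: [-1.1, 0.9, 3.7]
opening: -0.0001
```

Call:
drive_tool([
  {"dx": 0,"dy": 0.002,"dz": 0,"wx": 0,"wy": 0,"wz": 0,"jaw": 0},
  {"dx": 0,"dy": 0.003,"dz": 0,"wx": 0,"wy": 0,"wz": 0,"jaw": 0},
  {"dx": 0,"dy": 0.004,"dz": 0,"wx": 0,"wy": 0,"wz": 0,"jaw": 0},
])

```text
t: 9.28
eef_pos: [0.6421, 0.0911, 0.1085]
orientation: [[-0.126, -0.0, 0.992], [-0.992, -0.0, -0.126], [0.0, -1.0, -0.0]]
wrist_force: [-2.0, 0.2, 3.1]
opening: -0.0002
```

Run:
```python
from h import *
from bench import r
s=r.snapshot("scene");o=r.get_obs()
f=s["frame"].astype(int);print(o["wrist_force"],o["joint_efforts"])
for c in(342,344,350,404,408):
    d=[f[y,c,2]-f[y,c,1] for y in range(150,200)];print(c,next((y+150 for y,v in enumerate(d) if v<-12),None))
```

```text
[-2.23591014  1.14815886  3.62588197] [-4.48295446e-01 -4.18334484e+01  1.69710696e+01  3.84878218e+00
  5.66494334e-01 -1.65948177e-04]
342 192
344 191
350 189
404 178
408 175
```

Call:
drive_tool([
  {"dx": 0,"dy": 0.001,"dz": 0,"wx": 0,"wy": 0,"wz": 0,"jaw": 0},
  {"dx": 0,"dy": 0.002,"dz": 0,"wx": 0,"wy": 0,"wz": 0,"jaw": 0},
  {"dx": 0,"dy": 0.003,"dz": 0,"wx": 0,"wy": 0,"wz": 0,"jaw": 0},
])

```text
t: 9.7
eef_pos: [0.6423, 0.091, 0.1079]
orientation: [[-0.126, 0.001, 0.992], [-0.992, -0.0, -0.126], [0.0, -1.0, 0.001]]
wrist_force: [-5.7, 0.1, 11.7]
opening: 0.0001
```

Run:
```python
from h import *
from bench import r
go(r.get_obs(),[.45,-.198,.19],down(-73.7))
```

```text
d [0.4146, -0.1094, -0.2057] w [-0.0006, -0.523, 0.0006]
```

Call:
drive_tool([
  {"dx": 0,"dy": -0.08,"dz": 0,"wx": 0,"wy": 0,"wz": 0,"jaw": 0},
  {"dx": 0,"dy": -0.15,"dz": 0,"wx": 0,"wy": 0,"wz": 0,"jaw": 0},
  {"dx": 0.05,"dy": -0.15,"dz": 0,"wx": 0,"wy": -0.1,"wz": 0,"jaw": 0.6},
  {"dx": 0.41,"dy": -0.15,"dz": -0.2,"wx": 0,"wy": -0.52,"wz": 0,"jaw": 1},
  {"dx": 0.414,"dy": -0.15,"dz": -0.206,"wx": 0,"wy": -0.52,"wz": 0,"jaw": 1},
  {"dx": 0.414,"dy": -0.15,"dz": -0.206,"wx": 0,"wy": -0.52,"wz": 0,"jaw": 1},
  {"dx": 0.414,"dy": -0.15,"dz": -0.206,"wx": 0,"wy": -0.52,"wz": 0,"jaw": 1},
  {"dx": 0.414,"dy": -0.15,"dz": -0.206,"wx": 0,"wy": -0.52,"wz": 0,"jaw": 1},
  {"dx": 0.414,"dy": -0.11,"dz": -0.206,"wx": 0,"wy": -0.52,"wz": 0,"jaw": 1},
  {"dx": 0.414,"dy": -0.11,"dz": -0.206,"wx": 0,"wy": -0.52,"wz": 0,"jaw": 1},
])

```text
t: 10.95
eef_pos: [0.4481, -0.1978, 0.187]
orientation: [[0.276, -0.004, 0.961], [-0.961, 0.001, 0.276], [-0.002, -1.0, -0.003]]
wrist_force: [-0.5, -0.2, 0.8]
opening: 0.0852
```

Run:
```python
from h import *
from bench import r
import cv2
w=r.snapshot("wrist");o=r.get_obs();print(o["t"],o["eef_pos"],o["opening"])
pickle.dump({k:w[k] for k in("frame","vfov","cx","cy","camera_from_world")},open("w5.pkl","wb"))
cv2.imwrite("pics/w5.png",cv2.resize(w["frame"][60:360,120:520],(800,600),interpolation=3))
```

```text
11.0 [ 0.44962118 -0.19769393  0.18836366] 0.08505224097146337
```

View pics/w5.png

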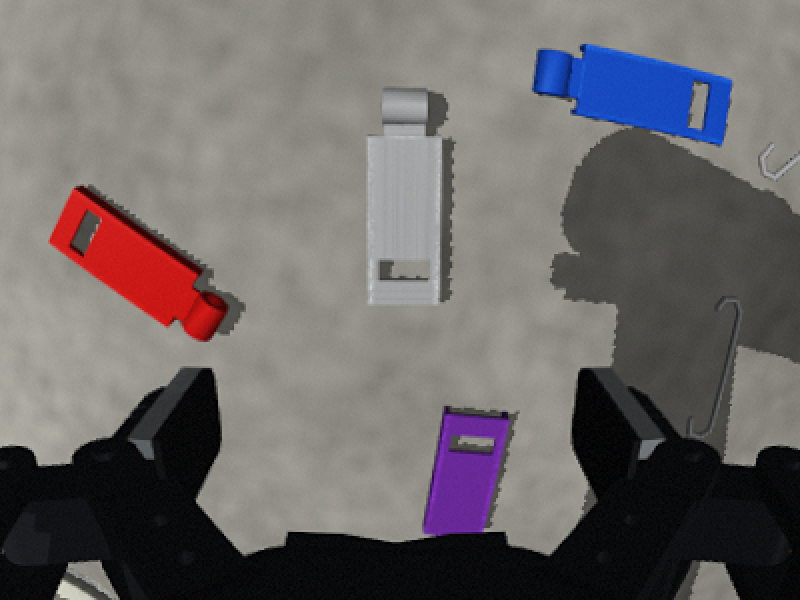

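Run:
```python
from h import *
from bench import r
w=pickle.load(open("w5.pkl","rb"));w["fish"]=1;o=r.get_obs()
S={"w":w,"top":r.snapshot("top"),"scene":r.snapshot("scene")}
cv={"top":lambda u:np.array(u)/2.1+[170,80],"scene":lambda u:np.array(u)/2+[130,80],"w":lambda u:np.array(u)/2+[120,60]}
H=[("w",(42,20,11.5),(368,137)),("w",(42,-20,11.5),(441,137)),("w",(-52,20,11.5),(367,304)),("w",(-52,-20,11.5),(440,304)),("w",(-26,0,11.5),(404,260)),("w",(-38,0,11.5),(404,281)),
("top",(58,0,15),(444,260)),("top",(-32,0,11),(460,320)),("top",(0,0,11),(455,297)),("scene",(58,0,15),(308,328)),("scene",(-32,0,11),(251,302))]
def rh(p): return np.ravel([proj(S[n],place(np.array(P)*1e-3,p[0],p[1],p[3],p[2]))[0]-cv[n](u) for n,P,u in H])
q=least_squares(rh,[.46,-.2,.28,0],loss="soft_l1");h=q.x;print("hasp",h.round(4),np.degrees(h[2]),rh(h).reshape(-1,2).round(1).tolist())
A=np.array(o["orientation"]);p=np.array(o["eef_pos"])
for d in(-.03,-.02,-.01,0,.014):print(d,proj(w,np.array([p+A@[x*.0425,d,-.011*0] for x in(-1,1)])).round(1).tolist())
print("tips seen",[cv["w"](u).tolist() for u in((212,370),(580,370),(155,440))])
go(o,[h[0],h[1],.08],down(np.degrees(h[2])-90))
```

```text
hasp [ 0.4586 -0.1995  0.2769 -0.0011] 15.866797020374019 [[-0.4, -0.2], [0.4, -0.0], [0.7, 0.1], [-0.6, 0.2], [-0.1, -0.1], [-0.1, -0.2], [-0.3, 0.3], [0.6, -0.6], [-0.2, 0.5], [-2.9, -1.1], [0.6, 1.1]]
-0.03 [[227.5, 259.8], [409.5, 259.5]]
-0.02 [[232.8, 250.8], [404.2, 250.6]]
-0.01 [[237.5, 242.9], [399.4, 242.7]]
0 [[241.8, 235.7], [395.0, 235.5]]
0.014 [[247.1, 226.9], [389.6, 226.7]]
tips seen [[226.0, 245.0], [410.0, 245.0], [197.5, 280.0]]
d [0.0056, 0.1445, 0.011] w [0.0014, 0.0054, -0.0]
```

Call:
drive_tool([
  {"dx": 0.0055,"dy": 0.05,"dz": 0.011,"wx": 0,"wy": 0.005,"wz": 0,"jaw": 0.6},
  {"dx": 0.0055,"dy": 0.12,"dz": 0.011,"wx": 0,"wy": 0.005,"wz": 0,"jaw": 0.6},
  {"dx": 0.0055,"dy": 0.18,"dz": 0.011,"wx": 0,"wy": 0.005,"wz": 0,"jaw": 0.6},
  {"dx": 0.0055,"dy": 0.22,"dz": 0.011,"wx": 0,"wy": 0.005,"wz": 0,"jaw": 0.6},
  {"dx": 0.0055,"dy": 0.245,"dz": 0.011,"wx": 0,"wy": 0.005,"wz": 0,"jaw": 0.6},
  {"dx": 0.0055,"dy": 0.245,"dz": 0.011,"wx": 0,"wy": 0.005,"wz": 0,"jaw": 0.6},
])

```text
t: 11.85
eef_pos: [0.4593, -0.1985, 0.0044]
orientation: [[0.276, -0.002, 0.961], [-0.961, -0.0, 0.276], [-0.0, -1.0, -0.002]]
wrist_force: [1.0, 0.9, -0.2]
opening: 0.0511
```

Run:
```python
from h import *
from bench import r
import cv2
w=r.snapshot("wrist");o=r.get_obs();print(o["t"],o["eef_pos"],o["opening"],o["wrist_force"])
cv2.imwrite("pics/w6.png",cv2.resize(w["frame"][100:300,180:460],(800,571),interpolation=3))
go(o,[.4586,-.1995,-.01],down(15.87-90))
```

```text
11.9 [ 0.45999638 -0.19868202  0.0053272 ] 0.05142838520994781 [0.41148092 0.27905801 0.48220047]
d [0.0005, 0.0204, -0.0021] w [-0.0005, 0.0029, 0.0006]
```

View pics/w6.png

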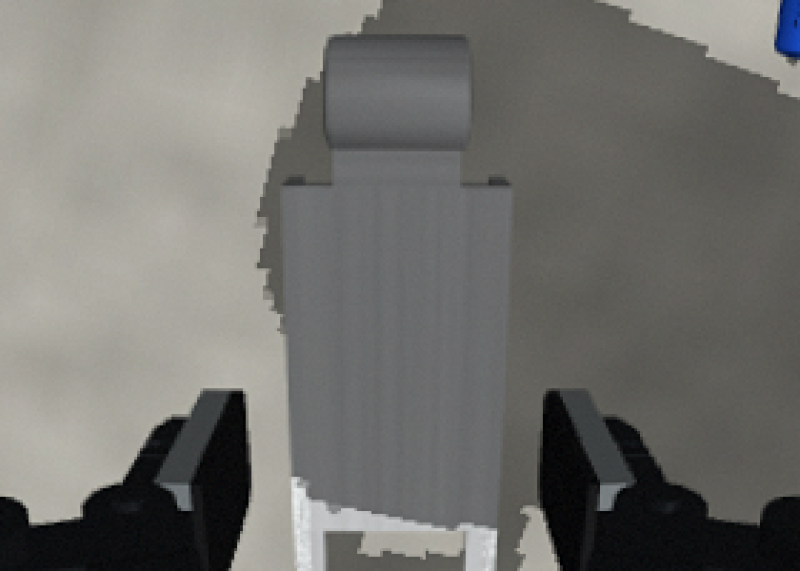

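Call:
drive_tool([
  {"dx": 0.0005,"dy": 0.011,"dz": -0.002,"wx": 0,"wy": 0.003,"wz": 0,"jaw": 0.6},
  {"dx": 0.0005,"dy": 0.018,"dz": -0.002,"wx": 0,"wy": 0.003,"wz": 0,"jaw": 0.6},
  {"dx": 0.0005,"dy": 0.022,"dz": -0.002,"wx": 0,"wy": 0.003,"wz": 0,"jaw": 0.6},
  {"dx": 0.0005,"dy": 0.022,"dz": -0.002,"wx": 0,"wy": 0.003,"wz": 0,"jaw": 0.6},
])

```text
t: 12.4
eef_pos: [0.4574, -0.1999, -0.0115]
orientation: [[0.272, -0.0, 0.962], [-0.962, -0.0, 0.272], [-0.0, -1.0, -0.0]]
wrist_force: [0.1, -0.4, 0.6]
opening: 0.0513
```

Call:
drive_tool([
  {"dx": 0,"dy": 0,"dz": 0,"wx": 0,"wy": 0,"wz": 0,"jaw": 0.5},
  {"dx": 0,"dy": 0,"dz": 0,"wx": 0,"wy": 0,"wz": 0,"jaw": 0.4},
  {"dx": 0,"dy": 0,"dz": 0,"wx": 0,"wy": 0,"wz": 0,"jaw": 0.3},
  {"dx": 0,"dy": 0,"dz": 0,"wx": 0,"wy": 0,"wz": 0,"jaw": 0.2},
  {"dx": 0,"dy": 0,"dz": 0,"wx": 0,"wy": 0,"wz": 0,"jaw": 0.2},
  {"dx": 0,"dy": 0,"dz": 0,"wx": 0,"wy": 0,"wz": 0,"jaw": 0.2},
], newtons=60)

```text
t: 13.15
eef_pos: [0.4576, -0.1999, -0.0109]
orientation: [[0.272, 0.001, 0.962], [-0.962, -0.0, 0.272], [0.0, -1.0, 0.001]]
wrist_force: [-1.0, 0.7, 5.4]
opening: 0.038
```

Call:
drive_tool([
  {"dx": 0,"dy": -0.01,"dz": 0,"wx": 0,"wy": 0,"wz": 0,"jaw": 0.2},
  {"dx": 0,"dy": -0.03,"dz": 0,"wx": 0,"wy": 0,"wz": 0,"jaw": 0.2},
  {"dx": 0,"dy": -0.08,"dz": 0,"wx": 0,"wy": 0,"wz": 0,"jaw": 0.2},
  {"dx": 0,"dy": -0.16,"dz": 0,"wx": 0,"wy": 0,"wz": 0,"jaw": 0.2},
  {"dx": 0,"dy": -0.22,"dz": 0,"wx": 0,"wy": 0,"wz": 0,"jaw": 0.2},
  {"dx": 0,"dy": -0.22,"dz": 0,"wx": 0,"wy": 0,"wz": 0,"jaw": 0.2},
])

```text
t: 13.9
eef_pos: [0.4596, -0.2001, 0.1573]
orientation: [[0.272, 0.009, 0.962], [-0.962, -0.001, 0.272], [0.003, -1.0, 0.008]]
wrist_force: [-0.8, -0.0, -3.2]
opening: 0.0373
```

Run:
```python
from h import *
from bench import r
import cv2
w=r.snapshot("wrist");s=r.snapshot("scene");o=r.get_obs();print(o["t"],o["eef_pos"],o["opening"],o["wrist_force"],o["torque"])
pickle.dump({k:w[k] for k in("frame","vfov","cx","cy","camera_from_world")},open("w7.pkl","wb"))
print(proj(s,[o["eef_pos"]]))
c=np.zeros((571,800,3),np.uint8);c[:,:]=cv2.resize(w["frame"][100:300,180:460],(800,571),interpolation=3)
u,v=proj(s,[o["eef_pos"]])[0].astype(int);k=s["frame"][v-40:v+40,u-30:u+30];c[:360,:240]=cv2.resize(k,(270,360))[:,:240]
cv2.imwrite("pics/w7.png",c)
```

```text
14.0 [ 0.45634549 -0.19939708  0.15287366] 0.03768373907127736 [-0.71575051  0.36757421 -3.72353212] [-0.0026318   0.09783511  0.0094696 ]
[[260.45252301 190.57463148]]
```

View pics/w7.png

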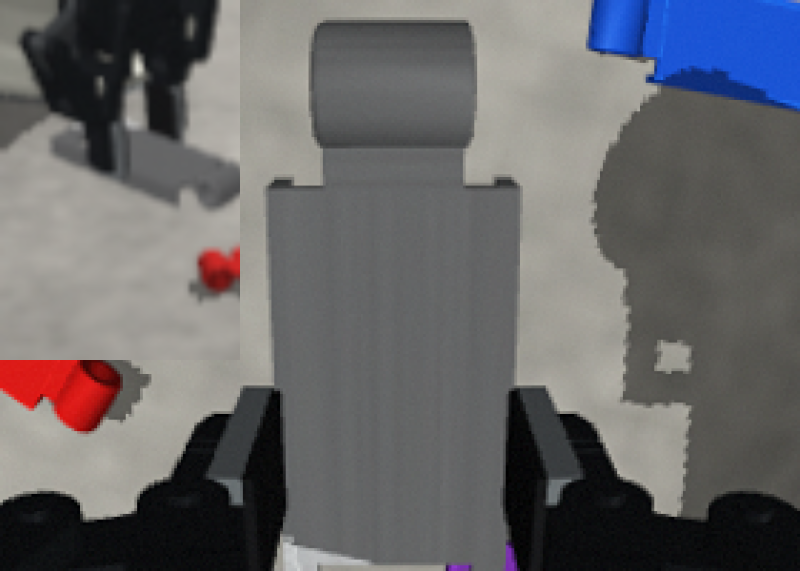

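```bash
cat >> h.py <<'E'
# held hasp pose in the tool frame: p=(tx,ty,tz,rotvec) ; hasp x->tool z, hasp y->-tool x, hasp z->-tool y
R0=np.array([[0,-1,0],[0,0,-1],[1,0,0]],float)
def held(P,p): return np.atleast_2d(P)*1e-3@(R0@Rn.from_rotvec(p[3:]).as_matrix()).T+p[:3]
ang=np.radians(np.arange(0,360,5));CIRC=lambda y:np.c_[58+10*np.cos(ang),0*ang+y,10+10*np.sin(ang)]
def fit_held(w,pts,knu,prior,sg):
    C=dict(w);C["camera_from_world"]=np.load("cam_tool.npy");C["fish"]=1
    def f(p):
        e=[proj(C,held(P,p))[0]-u for P,u in pts]
        k=proj(C,held(np.vstack([CIRC(0)]),p));e.append([k[:,1].min()-knu[0],k[:,1].max()-knu[1]])
        a=proj(C,held(CIRC(12),p));b=proj(C,held(CIRC(-12),p));e.append([a[:,0].min()-knu[2],b[:,0].max()-knu[3]])
        return np.r_[np.ravel(e),(p-prior)/sg]
    q=least_squares(f,prior);return q.x,f(q.x)
E
python3 - <<'E'
from h import *
w=pickle.load(open("w7.pkl","rb"));k=lambda u:np.array(u)/2.857+[180,100]
pts=[((42,20,11.5),k((267,184))),((42,-20,11.5),k((519,184)))]
kn=[k((0,21))[1],k((0,148))[1],k((311,0))[0],k((475,0))[0]]
A=down(15.87-90);o=A.T@(np.array([.4586,-.1995,0])-[.4576,-.1999,-.0109])
for sg in (np.r_[.003,.003,.003,.03,.05,.03],np.r_[.001,.0015,.0015,.02,.05,.02]):
    p,e=fit_held(w,pts,kn,np.r_[o,0,0,0],sg);print(p.round(4),e.round(2),"eye",held((58,0,10),p).round(4),"prior",held((58,0,10),np.r_[o,0,0,0]).round(4))
np.save("held.npy",p)
E
```

```text
[ 0.0002 -0.0089  0.0012  0.0001  0.0284 -0.0004] [-0.01  0.48 -0.02  0.5  -0.36 -0.59 -0.01  0.02  0.12  0.65  0.05  0.
  0.57 -0.01] eye [[ 0.0003 -0.0173  0.0595]] prior [[-0.0001 -0.0209  0.0591]]
[ 0.0002 -0.0101  0.0011  0.0009  0.0454 -0.0018] [-0.21  0.46  0.06  0.59 -0.42 -0.59 -0.04  0.07  0.26  0.53  0.02  0.04
  0.91 -0.09] eye [[ 0.0003 -0.0175  0.0595]] prior [[-0.0001 -0.0209  0.0591]]
```

Run:
```python
from h import *
from bench import r
go(r.get_obs(),[.4487,.1158,.1071],down(-97.6))
```

```text
d [-0.4072, 0.0615, 0.1041] w [0.0014, 0.5183, -0.0016]
```

Call:
drive_tool([
  {"dx": -0.04,"dy": 0,"dz": 0.01,"wx": 0,"wy": 0.06,"wz": 0,"jaw": 0.2},
  {"dx": -0.1,"dy": 0,"dz": 0.025,"wx": 0,"wy": 0.14,"wz": 0,"jaw": 0.2},
  {"dx": -0.16,"dy": 0,"dz": 0.04,"wx": 0,"wy": 0.22,"wz": 0,"jaw": 0.2},
  {"dx": -0.22,"dy": 0.015,"dz": 0.056,"wx": 0,"wy": 0.3,"wz": 0,"jaw": 0.2},
  {"dx": -0.28,"dy": 0.03,"dz": 0.072,"wx": 0,"wy": 0.38,"wz": 0,"jaw": 0.2},
  {"dx": -0.34,"dy": 0.045,"dz": 0.087,"wx": 0,"wy": 0.45,"wz": 0,"jaw": 0.2},
  {"dx": -0.385,"dy": 0.06,"dz": 0.098,"wx": 0,"wy": 0.5,"wz": 0,"jaw": 0.2},
  {"dx": -0.407,"dy": 0.061,"dz": 0.104,"wx": 0,"wy": 0.518,"wz": 0,"jaw": 0.2},
  {"dx": -0.407,"dy": 0.061,"dz": 0.104,"wx": 0,"wy": 0.518,"wz": 0,"jaw": 0.2},
  {"dx": -0.407,"dy": 0.061,"dz": 0.104,"wx": 0,"wy": 0.518,"wz": 0,"jaw": 0.2},
])

```text
t: 15.25
eef_pos: [0.4485, 0.1143, 0.1066]
orientation: [[-0.132, -0.003, 0.991], [-0.991, -0.002, -0.132], [0.002, -1.0, -0.003]]
wrist_force: [0.4, -0.1, -2.3]
opening: 0.0377
```

Run:
```python
from h import *
from bench import r
import cv2
w=r.snapshot("wrist");o=r.get_obs();print(o["t"],o["eef_pos"],o["opening"],o["wrist_force"],np.round(o["orientation"],3).tolist())
d={k:w[k] for k in("frame","vfov","cx","cy","camera_from_world")};d["o"]=o;pickle.dump(d,open("w8.pkl","wb"))
cv2.imwrite("pics/w8.png",cv2.resize(w["frame"][0:240,160:480],(800,600),interpolation=3))
```

```text
15.3 [0.44879983 0.1141634  0.10694371] 0.037887933818366235 [-0.2896976   0.12302228 -2.65210445] [[-0.132, -0.002, 0.991], [-0.991, -0.001, -0.132], [0.001, -1.0, -0.002]]
```

View pics/w8.png

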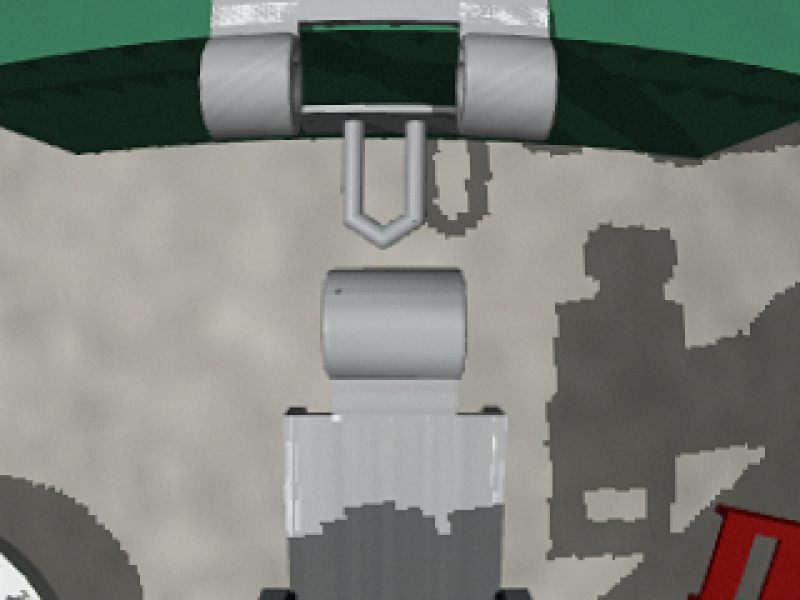

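```bash
cat >> h.py <<'E'
def knuckles(w,ends,rows,prior,sg):
    # ends: [(y_mm, col, 'min'|'max')], rows: [(y_mm,rowmin,rowmax)]; p = tool (tx,ty,tz), yaw
    C=dict(w);C["camera_from_world"]=np.load("cam_tool.npy");C["fish"]=1
    def pr(y,p):
        c=np.c_[10*np.cos(ang),0*ang+y,10*np.sin(ang)]*1e-3
        return proj(C,c@(R0@Rn.from_rotvec([0,0,p[3]]).as_matrix()).T+p[:3])
    def f(p):
        e=[getattr(pr(y,p)[:,0],m)()-c for y,c,m in ends]
        for y,a,b in rows:
            k=pr(y,p)[:,1];e+=[k.min()-a,k.max()-b]
        return np.r_[e,(p-prior)/sg]
    q=least_squares(f,prior);return q.x,f(q.x)
E
python3 - <<'E'
from h import *
w=pickle.load(open("w8.pkl","rb"));o=w["o"]
X=lambda u:u/2.5+160; Y=lambda v:v/2.5
A=np.array(o["orientation"]);pos=np.array(o["eef_pos"])
sg=np.r_[.01,.01,.01,.1]
l,e=knuckles(w,[(30.5,X(200),'min'),(-30.5,X(557),'max'),(14.5,X(302),'max'),(-14.5,X(457),'min')],[(22.5,Y(33),Y(139)),(-22.5,Y(33),Y(139))],np.r_[0,-.0175,.104,0],sg)
print("lid",l.round(4),e.round(2),"world",(pos+A@l[:3]).round(4))
h,e=knuckles(w,[(12,X(321),'min'),(-12,X(467),'max')],[(0,Y(268),Y(380))],np.r_[.0003,-.0174,.0595,0],sg)
print("hasp",h.round(4),e.round(2),"world",(pos+A@h[:3]).round(4))
D=l-h;print("delta tool mm",(D[:3]*1e3).round(2),"units",(D[:3]/.75).round(4),"yaw",np.degrees(D[3]))
E
```

```text
lid [-0.0025 -0.0168  0.104  -0.0066] [-0.5   0.33  0.99 -0.79  0.2  -0.15  0.07 -0.11 -0.25  0.07 -0.   -0.07] world [0.5522 0.1029 0.1235]
hasp [ 0.0003 -0.0192  0.0593  0.    ] [ 0.05 -0.05 -0.02  0.02 -0.   -0.18 -0.02  0.  ] world [0.5076 0.1061 0.1261]
delta tool mm [-2.75  2.48 44.66] units [-0.0037  0.0033  0.0595] yaw -0.37688305373490016
```

Call:
drive_tool([
  {"dx": -0.0037,"dy": 0.001,"dz": 0.006,"wx": 0,"wy": 0.008,"wz": 0,"jaw": 0.2},
  {"dx": -0.0037,"dy": 0.0015,"dz": 0.015,"wx": 0,"wy": 0.008,"wz": 0,"jaw": 0.2},
  {"dx": -0.0037,"dy": 0.0015,"dz": 0.024,"wx": 0,"wy": 0.008,"wz": 0,"jaw": 0.2},
  {"dx": -0.0037,"dy": 0.0015,"dz": 0.028,"wx": 0,"wy": 0.008,"wz": 0,"jaw": 0.2},
  {"dx": -0.0037,"dy": 0.0015,"dz": 0.028,"wx": 0,"wy": 0.008,"wz": 0,"jaw": 0.2},
  {"dx": -0.0037,"dy": 0.0015,"dz": 0.028,"wx": 0,"wy": 0.008,"wz": 0,"jaw": 0.2},
])

```text
t: 16.05
eef_pos: [0.4705, 0.115, 0.1066]
orientation: [[-0.138, -0.0, 0.99], [-0.99, -0.0, -0.138], [0.0, -1.0, -0.0]]
wrist_force: [-0.7, 0.6, -2.2]
opening: 0.0379
```

Run:
```python
from h import *
from bench import r
import cv2
w=r.snapshot("wrist");o=r.get_obs();print(o["t"],o["eef_pos"],o["opening"],o["wrist_force"],np.round(o["orientation"],3).tolist())
d={k:w[k] for k in("frame","vfov","cx","cy","camera_from_world")};d["o"]=o;pickle.dump(d,open("w9.pkl","wb"))
cv2.imwrite("pics/w9.png",cv2.resize(w["frame"][20:180,210:423],(799,600),interpolation=3))
```

```text
16.1 [0.47049916 0.11508422 0.1066398 ] 0.03773527500926219 [ 0.69075859  0.39576869 -3.13722191] [[-0.137, -0.0, 0.991], [-0.991, -0.0, -0.137], [0.0, -1.0, -0.0]]
```

View pics/w9.png

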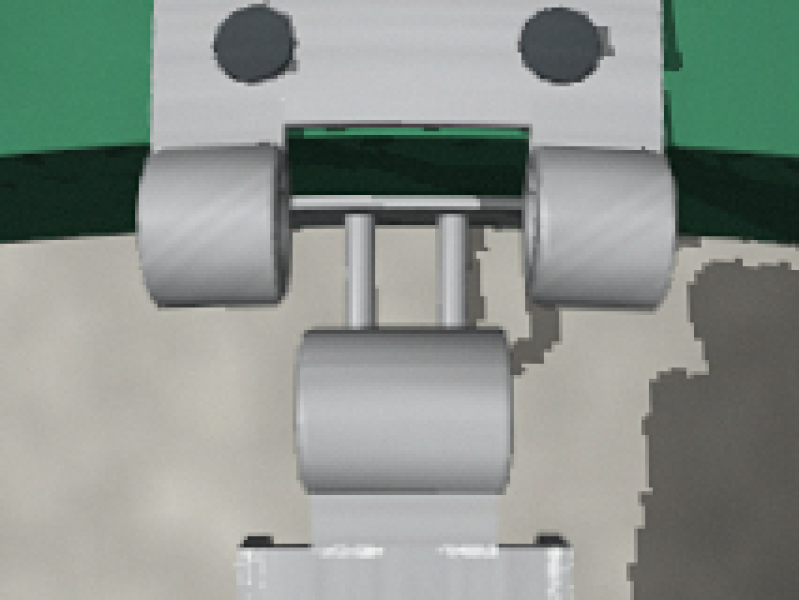

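Run:
```python
from h import *
w=pickle.load(open("w9.pkl","rb"));o=w["o"]
X=lambda u:u/3.75+210; Y=lambda v:v/3.75+20
A=np.array(o["orientation"]);pos=np.array(o["eef_pos"])
sg=np.r_[.01,.01,.01,.1]
l,e=knuckles(w,[(30.5,X(138),'min'),(-30.5,X(676.5),'max'),(14.5,X(290),'max'),(-14.5,X(524),'min')],[(22.5,Y(146),Y(307)),(-22.5,Y(145),Y(309))],np.r_[0,-.0175,.082,0],sg)
print("lid",l.round(4),e.round(2),"world",(pos+A@l[:3]).round(4))
h,e=knuckles(w,[(12,X(295),'min'),(-12,X(513.5),'max')],[(0,Y(328),Y(494.5))],np.r_[.0003,-.0174,.0595,0],sg)
print("hasp",h.round(4),e.round(2),"world",(pos+A@h[:3]).round(4))
D=l-h;print("delta tool mm",(D[:3]*1e3).round(2),"units",(D[:3]/.75).round(4),"yaw",np.degrees(D[3]))
```

```text
lid [ 0.0007 -0.0165  0.0821 -0.0005] [-0.37  0.41  0.97 -1.02 -0.19  0.2   0.22 -0.23  0.07  0.1   0.01 -0.01] world [0.5517 0.1031 0.1231]
hasp [ 0.0004 -0.0187  0.0593 -0.    ] [ 0.12 -0.12 -0.13  0.12  0.01 -0.13 -0.02 -0.  ] world [0.5292 0.1066 0.1253]
delta tool mm [ 0.37  2.19 22.82] units [0.0005 0.0029 0.0304] yaw -0.030441286806834437
```

Call:
drive_tool([
  {"dx": 0.0005,"dy": 0.0028,"dz": 0,"wx": 0,"wy": 0,"wz": 0,"jaw": 0.2},
  {"dx": 0.0005,"dy": 0.0028,"dz": 0.006,"wx": 0,"wy": 0,"wz": 0,"jaw": 0.2},
  {"dx": 0.0005,"dy": 0.0028,"dz": 0.012,"wx": 0,"wy": 0,"wz": 0,"jaw": 0.2},
  {"dx": 0.0005,"dy": 0.0028,"dz": 0.017,"wx": 0,"wy": 0,"wz": 0,"jaw": 0.2},
  {"dx": 0.0005,"dy": 0.0028,"dz": 0.021,"wx": 0,"wy": 0,"wz": 0,"jaw": 0.2},
  {"dx": 0.0005,"dy": 0.0028,"dz": 0.025,"wx": 0,"wy": 0,"wz": 0,"jaw": 0.2},
  {"dx": 0.0005,"dy": 0.0028,"dz": 0.025,"wx": 0,"wy": 0,"wz": 0,"jaw": 0.2},
  {"dx": 0.0005,"dy": 0.0028,"dz": 0.025,"wx": 0,"wy": 0,"wz": 0,"jaw": 0.2},
])

```text
t: 17.1
eef_pos: [0.4891, 0.1121, 0.1045]
orientation: [[-0.137, -0.0, 0.991], [-0.991, -0.0, -0.137], [0.0, -1.0, -0.0]]
wrist_force: [-0.1, -0.3, -2.5]
opening: 0.0379
```

Run:
```python
from h import *
from bench import r
o=r.get_obs();print(o["t"],o["eef_pos"],o["wrist_force"],o["torque"])
z=np.array([.991,-.137,0]);e=np.array(o["eef_pos"])+np.array(o["orientation"])@[.0004,-.0187,.0593];print("hasp eye",e, "to lid", np.array(o["orientation"]).T@(np.array([.5517,.1031,.1231])-e)*1e3)
```

```text
17.1 [0.48909719 0.11213548 0.10452263] [-0.13447315 -0.25424349 -2.53861396] [-0.03884766  0.04427734 -0.06499265]
hasp eye [0.54778248 0.10358726 0.12321232] to lid [-0.05597463  0.11163077  3.94732592]
```

Call:
drive_tool([
  {"dx": 0,"dy": 0,"dz": 0.002,"wx": 0,"wy": 0,"wz": 0,"jaw": 0.2},
  {"dx": 0,"dy": 0,"dz": 0.004,"wx": 0,"wy": 0,"wz": 0,"jaw": 0.2},
  {"dx": 0,"dy": 0,"dz": 0.005,"wx": 0,"wy": 0,"wz": 0,"jaw": 0.2},
  {"dx": 0,"dy": 0,"dz": 0.005,"wx": 0,"wy": 0,"wz": 0,"jaw": 0.2},
  {"dx": 0,"dy": 0,"dz": 0.005,"wx": 0,"wy": 0,"wz": 0,"jaw": 0.2},
])

```text
t: 17.73
eef_pos: [0.4929, 0.1116, 0.1045]
orientation: [[-0.138, -0.0, 0.991], [-0.991, -0.0, -0.138], [0.0, -1.0, -0.0]]
wrist_force: [0.0, 0.4, -2.0]
opening: 0.0382
```

Run:
```python
from h import *
from bench import r
import cv2
w=r.snapshot("wrist");s=r.snapshot("scene");o=r.get_obs();print(o["t"],o["eef_pos"],o["opening"],o["wrist_force"],np.round(o["orientation"],3).tolist())
d={k:w[k] for k in("frame","vfov","cx","cy","camera_from_world")};d["o"]=o;pickle.dump(d,open("w10.pkl","wb"))
c=cv2.resize(w["frame"][60:180,235:395],(800,600),interpolation=3)
c[440:600,:200]=cv2.resize(s["frame"][140:204,340:420],(200,160),interpolation=3)
cv2.imwrite("pics/w10.png",c)
```

```text
17.825 [0.49288195 0.11165553 0.10457421] 0.03772844683240207 [-0.88834245  0.63390583 -3.59572215] [[-0.137, -0.0, 0.991], [-0.991, 0.0, -0.137], [-0.0, -1.0, -0.0]]
```

View pics/w10.png

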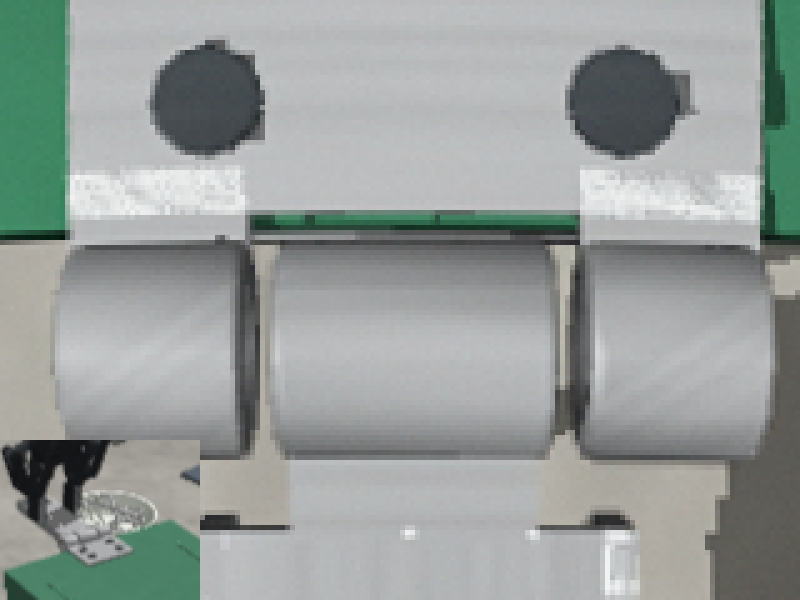

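Run:
```python
from h import *
w=pickle.load(open("w10.pkl","rb"));o=w["o"]
X=lambda u:u/5+235; Y=lambda v:v/5+60
sg=np.r_[.01,.01,.01,.1]
g=w["frame"].astype(float).mean(2)
for c,n in((265,"L"),(317,"H"),(330,"H"),(372,"R"),(378,"R")):
    k=g[100:160,c-4:c+5].mean(1);d=np.diff(k);print(n,c,[(i+101,round(v)) for i,v in enumerate(d) if abs(v)>12])
print("row 130",[(i+240,round(v)) for i,v in enumerate(np.diff(g[122:136,240:396].mean(0))) if abs(v)>9])
l,e=knuckles(w,[(30.5,X(55),'min'),(-30.5,X(775),'max'),(14.5,X(260),'max'),(-14.5,X(570),'min')],[(22.5,Y(244),Y(459)),(-22.5,Y(244),Y(459))],np.r_[0,-.0175,.06,0],sg)
print("lid",l.round(4),e.round(2))
h,e=knuckles(w,[(12,X(271),'min'),(-12,X(556),'max')],[(0,Y(240),Y(460))],np.r_[.0003,-.0174,.0595,0],sg)
print("hasp",h.round(4),e.round(2));D=l-h;print("delta tool mm",(D[:3]*1e3).round(2),"yaw",np.degrees(D[3]))
```

```text
L 265 [(103, -39), (108, -44), (109, -65), (110, 24), (151, -17), (152, 82), (153, 13)]
H 317 [(102, -74), (103, -18), (104, -25), (105, -39), (106, 47), (107, 25), (108, -35), (109, 24), (110, 14), (150, -21), (151, 21), (152, 63)]
H 330 [(102, -80), (103, -15), (104, -22), (105, -39), (106, 41), (107, 32), (108, -41), (109, 24), (110, 13), (151, 18), (152, 51)]
R 372 [(101, 20), (102, -15), (103, -12), (104, -24), (108, -31), (109, -66), (111, 16), (151, -34), (152, 47), (153, 34)]
R 378 [(101, 12), (103, -17), (104, -25), (108, -13), (109, -93), (111, 18), (151, -30), (152, 22), (153, 25)]
row 130 [(244, -14), (245, 21), (246, 10), (280, -29), (281, -59), (282, -18), (283, 21), (285, -30), (286, 100), (287, -20), (288, 21), (289, 20), (344, -20), (345, -37), (346, 60), (347, -49), (348, -52), (350, 18), (351, 13), (352, 46), (353, 48), (354, -9), (355, -9), (388, -36), (389, -44)]
lid [ 0.0005 -0.0176  0.0592  0.0001] [-0.03  0.08  0.85 -0.91 -0.47  0.47 -0.47  0.46  0.05 -0.01 -0.08  0.  ]
hasp [ 0.0003 -0.0165  0.059  -0.    ] [-0.04  0.04  0.02 -0.02  0.    0.09 -0.05 -0.  ]
delta tool mm [ 0.15 -1.13  0.18] yaw 0.0062803142078343924
```

Run:
```python
from h import *
from bench import r
s=r.snapshot("scene");F=[]
for c in(342,344,350,404,408):
    f=s["frame"].astype(int);d=[f[y,c,2]-f[y,c,1] for y in range(150,200)];print(c,next((y+150 for y,v in enumerate(d) if v<-12),None))
for i in range(4): r.snapshot("top");F.append(r.get_obs()["wrist_force"])
o=r.get_obs();print(np.mean(F,0).round(2),o["t"],o["eef_pos"],o["opening"])
```

```text
342 192
344 191
350 189
404 173
408 172
[-0.07  0.41 -2.85] 18.075 [0.4929224  0.11167893 0.10458444] 0.03747535594985504
```

```bash
python3 -c "
from bench import r
print(r.hand_in())"
```

```text
the job is handed in; nothing more can be done
None
```

The lid is shut and the steel strap's knuckle sits between the two lid knuckles, still held in the gripper. I handed the job in at about 18 s of the 59 s.

- **Lid:** I pushed it down slowly with the shut fingertips. The wrist force stayed at about 2–5 N during the push and rose to about 12 N at the stop. Later scene pictures still showed the lid edge where it should be when shut.
- **Strap:** I gripped it across its sides at 60 N and slid the knuckle in from the front. The last wrist picture puts the knuckle about 0.15 mm off sideways, 0.2 mm off front to back, and under 0.1° off in angle.
- **Holding steady:** The average force before handing in was about (−0.1, 0.4, −2.9) N. That is little more than the strap's weight, so it is not pressing on the box, and it is well clear of the bench.
- **Other things on the bench:** I touched nothing else on purpose and saw nothing moved in the last views, but I did not check each item separately.

Two checks disagreed:
- **Knuckle height:** The last wrist picture puts the strap's knuckle about 1.1 mm too low, while an earlier one put it about 2.2 mm too high before I corrected it. The height at which I gripped it puts it within about 1 mm. I left it there, so the height is the least certain part of the alignment.
- **Fingertips:** When shut, they were about 15 mm behind the reported tool point, where the text says 14 mm ahead. I set the heights from contact and pictures instead.

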